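# Set a bisque tile in the ray-ruling jig and index the straightedge three clicks

### The job

Push the terracotta tile square and flush into the corner of the two wooden fences on the jig, and only then swing the straightedge by its red knob over the tile, exactly three clicks from its rest, never over into a fourth. Finish while still holding the knob in the third click so that the ray can be drawn: the straightedge springs back if it is let go, so do not release it. Leave the jar, the stamp and the cup where they stand.

Things in the scene. Friction and masses are not known exactly. Their poses are not given: they have to be found in the camera images.
- jig: Plywood board fixed to the bench, 255 (x) x 290 (y) x 12 mm; origin near the middle of its underside, x away from the robot, y to the left (turned by its yaw). Two wooden fences, each 118 x 16 mm and 9 mm high above the board, run along its far (+x) and left (+y) sides; the straightedge's pivot stands just outside the corner where they meet.
- fence_corner (a point): Inner corner of the two fences, on the board's top (12 mm above the bench); axes as the jig's. The far fence's face is its plane x = 0, the left fence's its plane y = 0; the seated tile's centre is at x = -50, y = -50, z = +6 mm.
- tile_mid (a point): Centre of the loose square terracotta tile, 100 x 100 x 12 mm, about 0.25 kg, flat on the board some 10 to 50 mm short of both fences and up to 0.25 rad askew; x and y normal to its edges, z up. Slid by pushing its edges; its top is 3 mm above the fences and 3 mm below the straightedge.
- straightedge: Aluminium straightedge, 26 x 4 mm section, underside 27 mm above the bench, swinging level about a pivot 17 mm diagonally outside the fence corner. Origin on the pivot axis at bench height, x toward the knob. At rest it lies over the far fence, pointing to jig -y; it swings clockwise seen from above (knob toward jig -x, over the tile), up to 1.25 rad. A spring pulls it back to rest.
- knob (a point): Middle of the round upright red knob at the end of the straightedge, 190 mm from the pivot axis: 18 mm diameter, 34 mm tall, from 34 to 68 mm above the bench; this point is 51 mm above the bench. Axes as the straightedge's.
- click_ball (a point): Spring ball under the brass cap on the straightedge's tail, 60 mm beyond the pivot; it rides over the quadrant's ridges, each a click. At the knob the free push is 5 to 7 N; it climbs to 10 to 15 N as the ball starts up a ridge, then drops to 3 to 6 N until the notch bottom, where the next ridge begins and it climbs again. The clicks are too weak to hold: let go, it springs back to rest.
- quadrant: Brass arc with 6 dark radial ridges, fixed on the board round the pivot, clamped at varying angles: first crest 0.13 to 0.35 rad from rest. Origin on the pivot axis; x is where the straightedge points with its ball on the first crest; further crests every 0.18 rad of clockwise swing (toward -y). A click is a crest passed; third notch: 0.36 to 0.54 rad past the first crest, bottom 0.45.
- glaze_jar: Bystander: clear glaze jar with a black lid, 56 mm diameter, 58 mm tall, left of the jig; origin at the centre of its underside.
- stamp: Bystander: small brown turned wooden stamp, 29 mm diameter, 58 mm tall, left of the jig; origin at the centre of its underside.
- cup: Bystander: white-grey cup, 69 mm diameter, 79 mm tall, right of the jig; origin at the centre of its underside.
Mind the look-alikes: they are no part of the job. What is meant by the part that bears tile_mid is not green or white, and is the larger of those in its own colour.

How it is judged:
By the outcome, as a careful person would: the job done as asked, in the order asked, and still so for the second after the job is handed in, while the arm keeps its last pose, push and grip.
It also fails if it takes over 70 s, if anything falls off the work surface, if the arm or the gripper's body presses on something with over 40 N, if the wrist force passes 120 N, or if a joint passes its speed limit or range.

### The arm

A 7-joint arm with a two-finger parallel gripper is mounted at the origin on a cart in front of the work surface, level with it; the furniture and walls round the work are solid. World frame = base frame: x ahead of the robot, y to its left, z up, the work surface at z = 0. Lengths are in m, angles in rad, forces in N, time in s.
With the tool pointing down it reaches from about 0.4 to 0.875 m from the base axis. Payload 19.3 kg.
Tool frame: the origin (TCP) lies between the finger pads; the fingertips stand 19 mm ahead of it and the grasp point (between the pads) is the TCP; z points along the fingers, y is the line along which they close (so a half turn about z gives the same grasp; the last joint's range is limited). The gripper opens to 85 mm and grips with 20 to 120 N. Pads are 22 mm wide; open, the fingers measure 114 mm over their backs; the gripper's body (76 mm by 85 mm) begins 54 mm behind the grasp point. The pads swing forward as they close: fully open they stand 13 mm farther back than shut.
Start: joints at [-1.175, 0.521, -0.036, 1.599, 0.021, 1.021, -0.113], TCP at [0.281, 0.558, 0.227] pointing down, gripper open.
Joint ranges: [-2.91, 2.91], [-0.3, 2.13], [-1.5, 1.42], [0.17, 2.43], [-1.26, 4.41], [0.16, 1.93], [-2.52, 2.52]. Speed limits (rad/s): [1.89, 1.89, 2.39, 2.39, 3.01, 3.01, 3.01].

### API

Orientations are given as a unit quaternion [x, y, z, w].
In Python, from rig import * gives the robot as it stands. The module is installed in compiled form; this text tells all that it offers. Calls block until the motion is done:
- reach(position, orientation): joint-space move of the TCP to a pose.
- move_l(position, ori=None, max_speed=0.15, force_limit=None): straight line of the TCP; ori=None keeps the orientation; max_speed is the mean speed in m/s. With force_limit (N) it stops when the force on the tool has changed by that much, and returns True; else False.
- move_joints(angles): joint-space move.
- move_gripper(opening, force=None): finger opening in m; force is the grip in N (None keeps the last); returns when the fingers have stopped.
- sleep(seconds).
- solve_ik(position, orientation): joint angles nearest the present ones, or None.
- state(): the state.
- camera(name): name is "scene" or "top"; returns a dict with "img" (400x640x3 uint8, red, green, blue), "range_z" (400x640 float32, m along the optical axis (not along the pixel's ray), 0 where there is no reading), "fx", "fy", "cx", "cy" (pixels), "k1" (the pictures are not rectified: a ray, as slopes to the right and down, at radius r is drawn at 1 + k1 r^2 times it, then the intrinsics apply), "cam_to_world" (4x4, takes a point from camera to world coordinates). Camera axes: x right, y up, looking along -z (the intrinsics and any distortion apply to the point x, -y, -z); pixel columns grow to the right and rows downward; lengths in m; the calibration is good to about 2 mm. A picture is of the moment at which its call begins.
A pose or a line that the arm cannot do raises IKError and nothing moves.
- job_done(): hands the job in; it is judged then, once.
The state is a dict: "clock": time; "qpos": joint angles; "qd": joint speeds; "joint_efforts": joint torques, N m; "ee_pos": TCP position; "eef_rot": TCP orientation; "ft_force": force on the tool from outside, world axes, zero at the start; "torque": the same for the moment, N m; "gripper_width": finger opening in m; "grip_force": force on a finger pad.
Only numpy, scipy, OpenCV 4.12 (cv2) and the standard library are available. Lean on these libraries where they do the work, as an engineer would, in place of code of your own. Each camera call takes 0.05 s, during which the arm holds its last target. There are 200 camera calls.

## Working session

There is one attempt and no reset: what is moved stays moved. The work goes in short steps, each a Python script; the robot and the scene stay as the last script left them, time stands still between calls to the robot, and variables do not carry over. Pictures are saved under pics/ and viewed, at most 10 in all, crops included, and the job is handed in when it is done.

```bash
mkdir -p pics
cat > h.py <<'E'
from rig import *
import numpy as np, cv2
def snap(name,fn,crop=None,scale=1):
    c=camera(name); np.savez('pics/'+fn+'.npz',**c)
    im=c['img'][:,:,::-1]
    if crop: a,b,x,y=crop; im=im[b:y,a:x]
    cv2.imwrite('pics/'+fn+'.png',cv2.resize(im,None,fx=scale,fy=scale,interpolation=cv2.INTER_CUBIC))
    return c
def world(c,u,v,z=None):
    K=np.array([[c['fx'],0,c['cx']],[0,c['fy'],c['cy']],[0,0,1.]])
    p=cv2.undistortPoints(np.array([[[u,v]]],float),K,np.array([float(c['k1']),0,0,0]))[0,0]
    # model: forward distortion 1+k1 r^2 of undistorted ray
    d=np.array([p[0],-p[1],-1]); T=np.array(c['cam_to_world']); o=T[:3,3]; w=T[:3,:3]@d
    s=float(c['range_z'][int(round(v)),int(round(u))]) if z is None else (z-o[2])/w[2]
    return o+s*w
E
python3 - <<'E'
from h import *
s=state(); print(s)
for n in('top','scene'):
    c=snap(n,n+'0',scale=1.25); print(c['fx'],c['k1'],c['cam_to_world'])
E
```

```text
{'clock': 0.0, 'qpos': array([-1.17521416,  0.52200869, -0.03636066,  1.59997765,  0.02122821,
        1.02111663, -0.11282448]), 'qd': array([-1.22824418e-05,  2.07453800e-04,  9.97506274e-04,  2.06794258e-03,
        2.80072755e-04, -8.23601591e-04, -5.17083795e-04]), 'joint_efforts': array([-3.84343411e-04, -9.27117777e+01,  1.97967589e+00, -3.69940567e+01,
        1.78228423e-02,  8.04013020e-03, -3.90676931e-06]), 'ee_pos': array([0.28057395, 0.55811005, 0.22693956]), 'eef_rot': array([ 2.30787301e-01,  9.73004062e-01, -5.55449462e-04, -8.66316751e-05]), 'ft_force': array([-0.92031514,  0.04132417, -0.09360011]), 'torque': array([-0.00822789,  0.05239074,  0.01374726]), 'grip_force': 0.0, 'gripper_width': 0.08522721464386278}
440.33851812336945 -0.028962144370158684 [[ 0.01213539  0.99644467 -0.08337121  0.413385  ]
 [-0.99983532  0.01321713  0.01243532 -0.0304918 ]
 [ 0.01349303  0.08320658  0.99644097  1.22728147]
 [ 0.          0.          0.          1.        ]]
447.64996304613106 -0.0658845617283374 [[ 0.83530025  0.41972266 -0.3551146   0.06227173]
 [-0.54979045  0.63534355 -0.54228133 -0.69597611]
 [-0.001988    0.64820634  0.76146213  0.98379476]
 [ 0.          0.          0.          1.        ]]
```

View pics/top0.png

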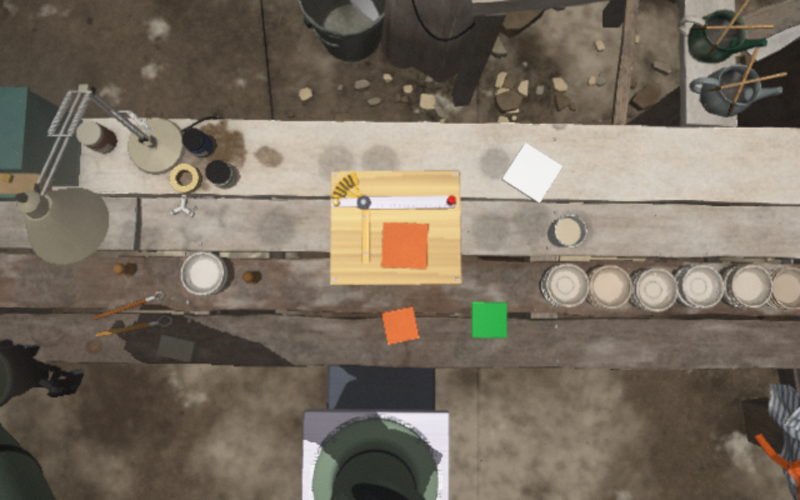

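View pics/scene0.png

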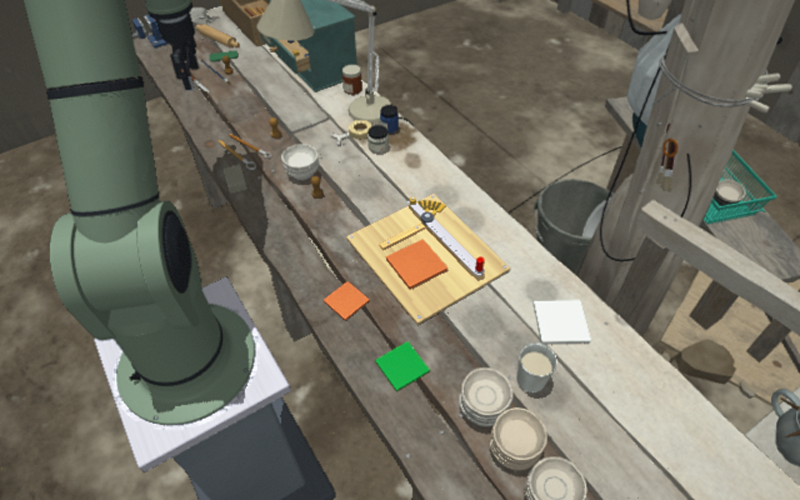

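The top view shows the jig spanning (330–460, 170–285), the tile at about (405,245), the knob at (452,200), the pivot at (363,202) and the quadrant at (345,187). The smaller orange square at (400,325) is a decoy. I'll enlarge the jig next.

Run:
```python
import cv2
im=cv2.imread('pics/top0.png')
import numpy as np
i=np.load('pics/top0.npz')['img'][:,:,::-1]
cv2.imwrite('pics/crop1.png',cv2.resize(i[132:232,258:378],None,fx=6,fy=6,interpolation=cv2.INTER_CUBIC))
```

```text
(no output)
```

View pics/crop1.png

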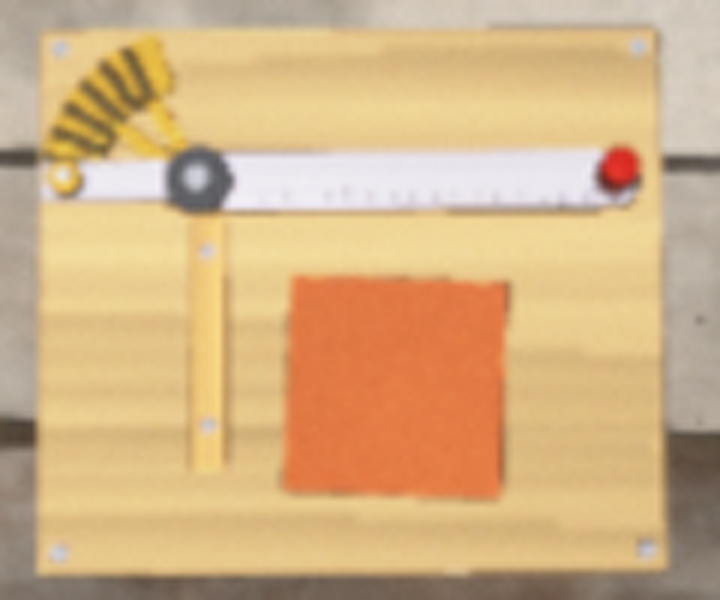

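```bash
python3 - <<'E'
import re
s=open('h.py').read()
E
cat > m.py <<'E'
import numpy as np,cv2
from scipy.ndimage import map_coordinates
from h import world
c=dict(np.load('pics/top0.npz'))
W=lambda x,y,z:world(c,258+(x+.5)/6-.5,132+(y+.5)/6-.5,z)[:2]
J=[W(*p,.012) for p in((41,28),(656,28),(667,573),(37,573))]
print('jig',np.round(J,4),np.linalg.norm(J[0]-J[1]),np.linalg.norm(J[1]-J[2]))
jc=np.mean(J,0)
d=(J[0]+J[3]-J[1]-J[2]); e=(J[0]+J[1]-J[2]-J[3])
print('yaw',np.arctan2(-d[0],d[1]),np.arctan2(e[1],e[0]),'c',jc)
T=np.array([W(*p,.024) for p in((292,275),(508,283),(500,497),(284,490))])
print('tile',T.round(4),T.mean(0),[np.linalg.norm(T[i]-T[i-1]) for i in range(4)])
d=T[0]+T[3]-T[1]-T[2];e=T[0]+T[1]-T[2]-T[3];print('tyaw',np.arctan2(-d[0],d[1]),np.arctan2(e[1],e[0]))
print('fence inner',W(226,230,.021),W(226,465,.021))
k=W(620,165,.068);print('knob',k,'pivot?',W(198,178,.031),W(198,178,.045),'ball',W(65,177,.035))
for u,v in((198,178),(620,165),(65,177),(110,100),(350,180),(208,350),(400,380)):
  print(u,v,world(c,258+u/6,132+v/6).round(4))
E
python3 m.py
```

```text
jig [[ 0.6815  0.1087]
 [ 0.6858 -0.1786]
 [ 0.4314 -0.1844]
 [ 0.4278  0.1048]] 0.28740626582950524 0.2544658280712738
yaw 0.01370460540430128 0.019090030254769942 c [ 0.55661648 -0.03738769]
tile [[ 0.5655 -0.0103]
 [ 0.5631 -0.1094]
 [ 0.4649 -0.1065]
 [ 0.4668 -0.0081]] [ 0.5150715  -0.05856633] [np.float64(0.09867451787297225), np.float64(0.09917835162837772), np.float64(0.0983096540742574), np.float64(0.09848816846076346)]
tyaw -0.021565585351353056 -0.025911628501999698
fence inner [0.58628184 0.02045502] [0.47802812 0.01865376]
knob [ 0.61114664 -0.15593956] pivot? [0.60864892 0.03322959] [0.60636376 0.03248386] ball [0.60761256 0.09356935]
198 178 [0.6058 0.0315 0.0415]
620 165 [ 0.6102 -0.1571  0.0673]
65 177 [0.6055 0.0918 0.0412]
110 100 [0.6457 0.0742 0.0172]
350 180 [ 0.608  -0.0374  0.0285]
208 350 [0.5295 0.0266 0.0217]
400 380 [ 0.5169 -0.0616  0.0217]
```

```bash
cat >> h.py <<'E'
from scipy.spatial.transform import Rotation as Ro
YAW=.0165
C=np.array([.595,.0205])   # fence corner
JR=np.array([[np.cos(YAW),-np.sin(YAW)],[np.sin(YAW),np.cos(YAW)]])
jw=lambda x,y:C+JR@np.array([x,y])          # corner frame -> world
wj=lambda p:JR.T@(np.array(p)[:2]-C)
def quat(a):  # tool down, tool y at world angle a
    y=np.array([np.cos(a),np.sin(a),0]); z=np.array([0,0,-1.]); x=np.cross(y,z)
    return Ro.from_matrix(np.c_[x,y,z]).as_quat()
def rep(*l):
    s=state(); print(*l,'t',round(s['clock'],2),'p',s['ee_pos'].round(4),'j',(wj(s['ee_pos'])*1e3).round(1),'F',s['ft_force'].round(1),'w',round(s['gripper_width'],4))
def P(xy,z): return [xy[0],xy[1],z]
E
python3 - <<'E'
from h import *
q=quat(np.pi/2+YAW)
t=wj((.515,-.0586)); y0=t[1]; print('tile in jig',t)
move_gripper(.06)
reach(P(jw(-.153,y0),.12),q); rep('above')
move_l(P(jw(-.153,y0),.06),max_speed=.15)
r=move_l(P(jw(-.153,y0),.022),max_speed=.03,force_limit=4); rep('down',r)
z=state()['ee_pos'][2]+.003
move_l(P(jw(-.153,y0),z)); rep('lift')
r=move_l(P(jw(-.113,y0),z),max_speed=.05,force_limit=15); rep('near',r)
if not r:
    r=move_l(P(jw(-.095,y0),z),max_speed=.02,force_limit=15); rep('push',r)
open('z.txt','w').write(str(z))
E
```

```text
tile in jig [-0.0812942  -0.07776929]
above t 2.78 p [ 0.4437 -0.0592  0.1201] j [-152.6  -77.2] F [-0.1  0.1  0.4] w 0.0601
down False t 4.75 p [ 0.4434 -0.0598  0.0221] j [-152.9  -77.8] F [ 0.3 -0.5 -0.3] w 0.0602
lift t 5.0 p [ 0.4435 -0.0598  0.0255] j [-152.8  -77.8] F [ 0.  -0.7 -0.6] w 0.0599
near False t 5.95 p [ 0.4829 -0.0591  0.0251] j [-113.4  -77.8] F [ 0.3  0.1 -0.6] w 0.06
push False t 7.0 p [ 0.5012 -0.0588  0.0251] j [-95.1 -77.8] F [ 0.3 -0.3 -0.5] w 0.0597
```

Run:
```python
from h import *
snap('scene','s2',(240,120,440,270),4)
```

```text
(no output)
```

View pics/s2.png

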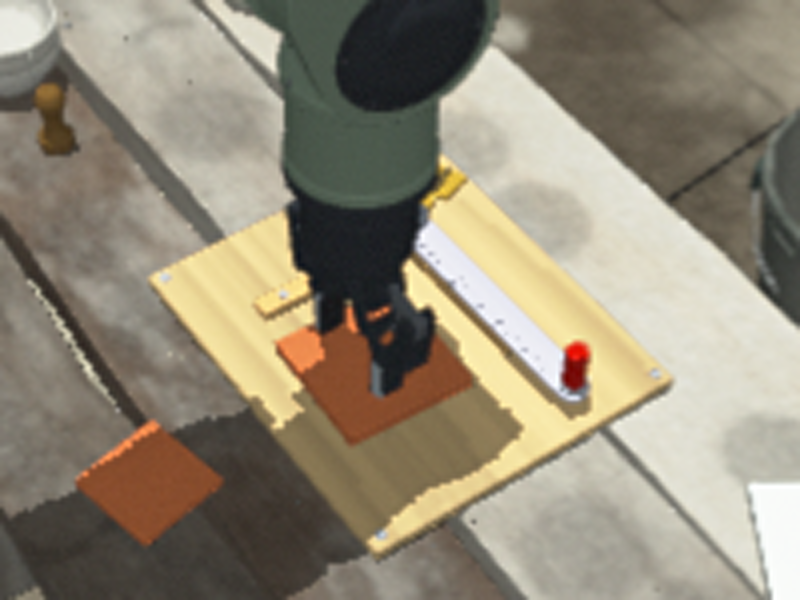

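The fingers (tips at about (385,390)) have slid over the tile, not against its edge, so the tips sit higher than I assumed. I'll lift, go back and find the board by touch.

```bash
python3 - <<'E'
from h import *
y0=wj(state()['ee_pos'])[1]
move_l(P(jw(-.095,y0),.05),max_speed=.1)
move_l(P(jw(-.155,y0),.05),max_speed=.15)
move_l(P(jw(-.155,y0),.024),max_speed=.08)
r=move_l(P(jw(-.155,y0),-.002),max_speed=.02,force_limit=4); rep('down',r)
c=snap('top','t3')
E
python3 - <<'E'
import numpy as np,cv2
i=np.load('pics/t3.npz')['img'][:,:,::-1]
cv2.imwrite('pics/t3.png',cv2.resize(i[132:232,258:378],None,fx=6,fy=6,interpolation=cv2.INTER_CUBIC))
E
```

```text
down True t 9.44 p [ 0.4413 -0.0598  0.0031] j [-155.   -77.8] F [-1.3 -0.3  9.6] w 0.0599
```

View pics/t3.png

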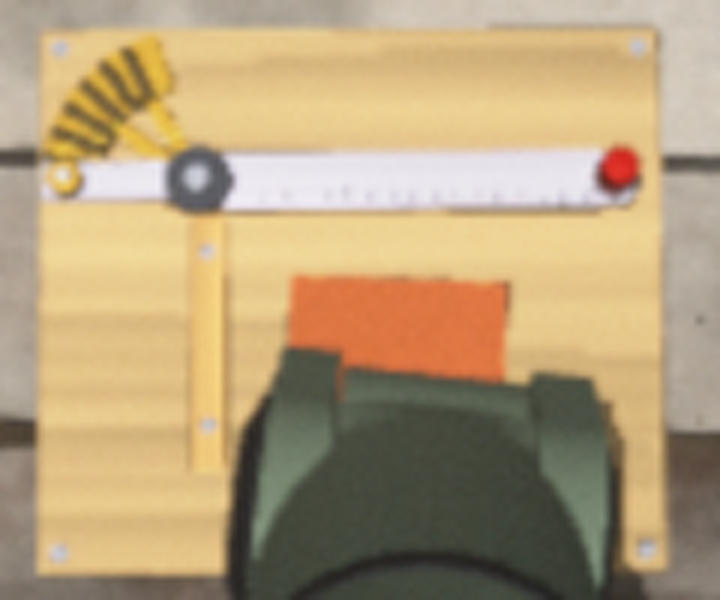

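The tile hasn't moved. Contact is at TCP z=0.003, so I'll lift 4 mm and push again.

Run:
```python
from h import *
y0=-.0778
z=state()['ee_pos'][2]+.004
move_l(P(jw(-.155,y0),z)); rep('lift')
r=move_l(P(jw(-.118,y0),z),max_speed=.04,force_limit=15); rep('near',r)
if not r:
    r=move_l(P(jw(-.095,y0),z),max_speed=.02,force_limit=15); rep('push',r)
snap('scene','s4',(240,120,440,270),4)
```

```text
lift t 9.74 p [ 0.4414 -0.0599  0.0072] j [-154.9  -77.8] F [-0.  -0.   0.5] w 0.0599
near False t 10.82 p [ 0.4783 -0.0592  0.0072] j [-118.   -77.8] F [0.7 0.2 0.5] w 0.0601
push True t 11.43 p [ 0.4862 -0.0592  0.0067] j [-110.1  -77.9] F [-0.4 -0.5  0.1] w 0.0601
```

View pics/s4.png

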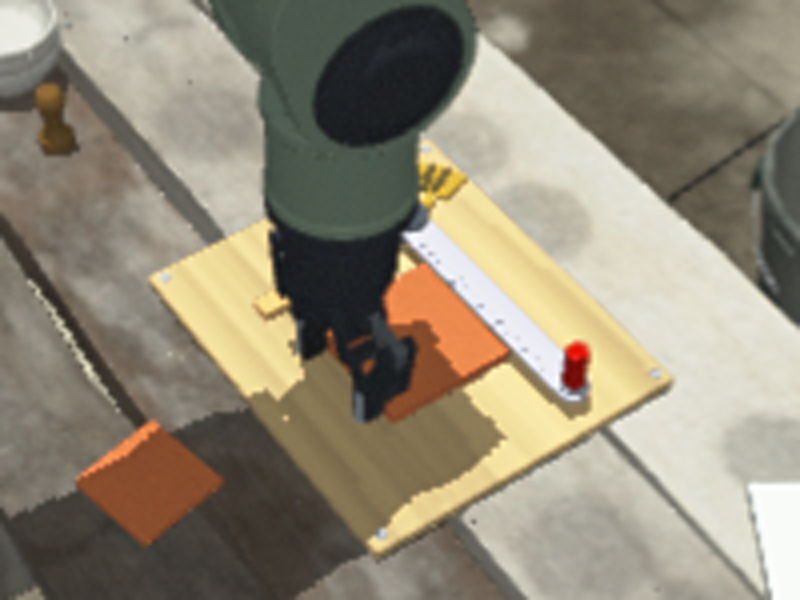

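The tile is now flush along the far fence, next to the straightedge (its right corner is at about (507,353)). Next is the push toward the left fence.

Run:
```python
from h import *
p=wj(state()['ee_pos'])
move_l(P(jw(p[0]-.012,p[1]),.0075),max_speed=.1)
move_l(P(jw(p[0]-.012,p[1]),.10),max_speed=.15)
move_gripper(.04)
tgt=P(jw(-.058,-.153),.10)
best=min(((np.abs(j[6]),a) for a in(YAW,YAW+np.pi) if (j:=solve_ik(tgt,quat(a))) is not None)); print(best)
reach(tgt,quat(best[1])); rep('above')
move_l(P(jw(-.058,-.153),.035),max_speed=.15)
r=move_l(P(jw(-.058,-.153),-.002),max_speed=.03,force_limit=4); rep('down',r)
z=state()['ee_pos'][2]+.004
move_l(P(jw(-.058,-.153),z)); 
r=move_l(P(jw(-.058,-.120),z),max_speed=.04,force_limit=15); rep('near',r)
if not r:
    r=move_l(P(jw(-.058,-.095),z),max_speed=.02,force_limit=15); rep('push',r)
```

```text
(np.float64(0.5934249588537054), 0.0165)
above t 13.88 p [ 0.5392 -0.1331  0.0998] j [ -58.3 -152.6] F [-0.3  0.6  1.1] w 0.04
down True t 15.35 p [ 0.5394 -0.1335  0.0068] j [ -58.1 -153. ] F [-2.3  1.8 11.4] w 0.0401
near False t 16.57 p [ 0.5391 -0.1005  0.0108] j [ -57.9 -120.1] F [-0.2 -0.1 -0.2] w 0.0399
push True t 17.26 p [ 0.5387 -0.0907  0.0107] j [ -58.1 -110.2] F [ 0.8 -3.3  2.3] w 0.0399
```

Both pushes ended with the fingers about 110 mm from the corner, which fits a seated tile. I'll press again on both sides and measure the ridge angles from the stored image.

Run:
```python
from h import *
# ridge profile
c=dict(np.load('pics/top0.npz')); T=c['cam_to_world']; im=c['img'].astype(float).sum(2)
def px(p):
    q=T[:3,:3].T@(np.array(p)-T[:3,3]); a=np.array([q[0],-q[1]])/-q[2]; a=a*(1+c['k1']*(a@a)); return c['fx']*a[0]+c['cx'],c['fy']*a[1]+c['cy']
from scipy.ndimage import map_coordinates
pv=jw(.012,.012); A=np.arange(-.1,1.5,.02); prof=[]
for al in A:
    d=JR@np.array([np.sin(al),np.cos(al)])
    uv=np.array([px([*(pv+r*d),.018]) for r in np.arange(.050,.066,.002)])
    prof.append(map_coordinates(im,[uv[:,1],uv[:,0]],order=3).mean())
print('piv',pv); print([(round(a,2),int(p)) for a,p in zip(A,prof)])
prof=np.array(prof)
# fit comb of six dark ridges, pitch .18
best=sorted((np.interp(a+.18*np.arange(6),A,prof).sum()-np.interp(a+.09+.18*np.arange(5),A,prof).sum()*6/5,round(a,3)) for a in np.arange(.1,.40,.01))[:4]; print(best)
# re-press y side retreat, x, y
p=wj(state()['ee_pos']); q2=quat(YAW); q1=quat(np.pi/2+YAW)
move_l(P(jw(p[0],p[1]-.012),.0108),max_speed=.1)
move_l(P(jw(p[0],p[1]-.012),.06),max_speed=.15)
move_gripper(.06)
reach(P(jw(-.125,-.052),.06),q1)
move_l(P(jw(-.125,-.052),.0075),max_speed=.1)
r=move_l(P(jw(-.095,-.052),.0075),max_speed=.025,force_limit=20); rep('x',r)
move_l(P(jw(-.125,-.052),.0075),max_speed=.1)
move_l(P(jw(-.125,-.052),.06),max_speed=.15)
move_gripper(.04)
reach(P(jw(-.056,-.125),.06),q2)
move_l(P(jw(-.056,-.125),.0108),max_speed=.1)
r=move_l(P(jw(-.056,-.095),.0108),max_speed=.025,force_limit=20); rep('y',r)
move_l(P(jw(-.056,-.125),.0108),max_speed=.1)
move_l(P(jw(-.056,-.125),.10),max_speed=.15)
k=pv+JR@np.array([0,-.19]); print('knob',k)
move_gripper(.05)
reach(P(k,.13),q2); rep('knob above')
snap('top','t5'); snap('scene','s5')
i=np.load('pics/t5.npz')['img'][:,:,::-1]
a=cv2.resize(i[132:232,258:378],None,fx=5,fy=5,interpolation=cv2.INTER_CUBIC); cv2.imwrite('pics/t5.png',a)
```

```text
piv [0.60680038 0.03269636]
[(np.float64(-0.1), 575), (np.float64(-0.08), 554), (np.float64(-0.06), 532), (np.float64(-0.04), 522), (np.float64(-0.02), 526), (np.float64(0.0), 536), (np.float64(0.02), 549), (np.float64(0.04), 562), (np.float64(0.06), 573), (np.float64(0.08), 583), (np.float64(0.1), 593), (np.float64(0.12), 602), (np.float64(0.14), 604), (np.float64(0.16), 591), (np.float64(0.18), 561), (np.float64(0.2), 524), (np.float64(0.22), 496), (np.float64(0.24), 483), (np.float64(0.26), 471), (np.float64(0.28), 446), (np.float64(0.3), 405), (np.float64(0.32), 359), (np.float64(0.34), 321), (np.float64(0.36), 301), (np.float64(0.38), 307), (np.float64(0.4), 342), (np.float64(0.42), 390), (np.float64(0.44), 424), (np.float64(0.46), 427), (np.float64(0.48), 400), (np.float64(0.5), 360), (np.float64(0.52), 321), (np.float64(0.54), 298), (np.float64(0.56), 305), (np.float64(0.58), 341), (np.float64(0.6), 385), (np.float64(0.62), 410), (np.float64(0.64), 404), (np.float64(0.66), 377), (np.float64(0.68), 340), (np.float64(0.7), 308), (np.float64(0.72), 293), (np.float64(0.74), 305), 
[... 728 characters left out ...]
64(1.34), 518), (np.float64(1.36), 541), (np.float64(1.38), 555), (np.float64(1.4), 560), (np.float64(1.42), 562), (np.float64(1.44), 562), (np.float64(1.46), 562), (np.float64(1.48), 562)]
[(np.float64(-573.7950442037416), np.float64(0.36)), (np.float64(-538.8319776297053), np.float64(0.35)), (np.float64(-537.1887565912093), np.float64(0.37)), (np.float64(-470.3986657929752), np.float64(0.18))]
x True t 20.75 p [ 0.4858 -0.0333  0.007 ] j [-110.1  -52. ] F [-0.  -0.2 -0.6] w 0.0599
y True t 24.23 p [ 0.5408 -0.0906  0.0108] j [ -56.1 -110.2] F [-0.8 -4.5  2. ] w 0.0397
knob [ 0.60993523 -0.15727778]
knob above t 25.99 p [ 0.6098 -0.1579  0.1295] j [  11.9 -178.6] F [ 0.4  0.6 -0.3] w 0.0498
```

View pics/t5.png

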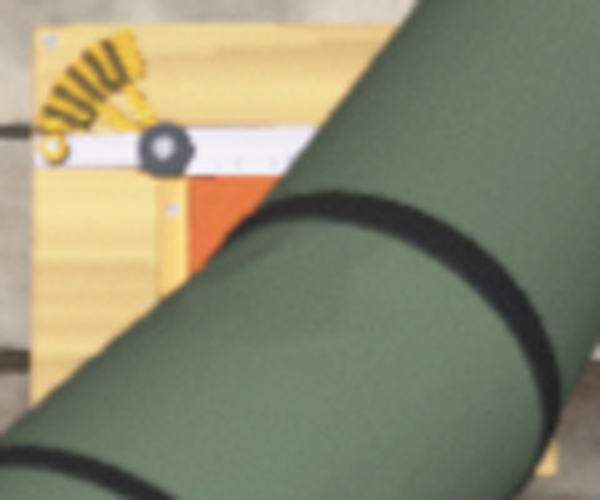

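The tile corner fills the fence corner at about (190,180), flush. The visible dark ridges lie at 0.365, 0.545, 0.725, 0.90 and 1.07 rad. With six in all, the first one (≈0.185) must be hidden under the tail, and the force during the swing will confirm that. Now I'll grasp the knob.

Run:
```python
from h import *
q2=quat(YAW); pv=jw(.012,.012); k=pv+JR@np.array([0,-.19])
move_l(P(k,.075),max_speed=.15)
r=move_l(P(k,.038),max_speed=.04,force_limit=5); rep('down',r)
if r: move_l(P(k,state()['ee_pos'][2]+.004)); rep('up')
move_gripper(.0,force=30); rep('grip'); print(state()['grip_force'])
snap('scene','s6',(260,130,430,260),4)
```

```text
down False t 27.68 p [ 0.6101 -0.1573  0.0382] j [  12.1 -178.1] F [ 0.3  0.3 -0.1] w 0.0502
grip t 28.07 p [ 0.6108 -0.1573  0.0383] j [  12.9 -178. ] F [5.2 0.1 1.8] w 0.0171
29.29546684026718
```

View pics/s6.png

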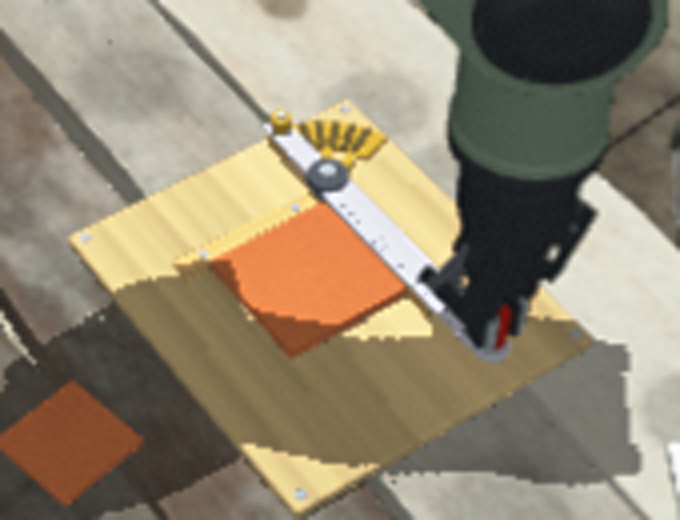

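The knob is gripped at about (505,325), and the tile sits flush against both fences. I'll swing in small steps and log the tangential force.

```bash
cat >> h.py <<'E'
pv=jw(.012,.012)
def ang():
    d=JR.T@(state()['ee_pos'][:2]-pv); return np.arctan2(-d[0],-d[1])
def swing(a0,a1,R,z,n=.02):
    out=[]
    for a in np.linspace(a0,a1,max(1,int(round(abs(a1-a0)/n)))+1)[1:]:
        d=JR@np.array([-np.sin(a),-np.cos(a)])
        move_l(P(pv+R*d,z),quat(YAW-a),max_speed=.04)
        s=state(); t=JR@np.array([-np.cos(a),np.sin(a)])
        out.append((round(float(a),3),round(float(ang()),3),round(float(-s['ft_force'][:2]@t),1),round(float(s['ft_force'][:2]@d),1)))
    for o in out: print(*o)
E
python3 - <<'E'
from h import *
move_gripper(.0,force=50)
s=state(); print(ang(),np.linalg.norm(s['ee_pos'][:2]-pv))
swing(0,.48,.19,s['ee_pos'][2]); rep()
E
```

```text
-0.0048691531101736135 0.19000867650200454
0.02 0.017 5.2 0.7
0.04 0.037 5.3 0.9
0.06 0.058 5.6 0.4
0.08 0.078 6.7 0.7
0.1 0.096 7.4 -0.1
0.12 0.114 7.4 -0.4
0.14 0.137 5.5 -0.8
0.16 0.158 5.5 -0.1
0.18 0.179 4.7 -0.7
0.2 0.199 4.3 -1.2
0.22 0.221 -0.1 -1.3
0.24 0.24 2.3 -1.7
0.26 0.258 5.4 -2.2
0.28 0.277 7.1 -2.0
0.3 0.295 9.9 -3.2
0.32 0.317 6.6 -2.7
0.34 0.338 4.6 -3.2
0.36 0.358 4.5 -3.1
0.38 0.379 3.8 -2.3
0.4 0.401 0.4 -4.1
0.42 0.42 3.2 -3.9
0.44 0.437 4.7 -5.0
0.46 0.456 6.7 -4.7
0.48 0.473 10.3 -4.2
t 34.33 p [ 0.5231 -0.1376  0.0386] j [ -74.5 -156.9] F [11.1 -0.8 -7.4] w 0.016
```

The force peaks repeat every 0.18 rad, with the first crest at about 0.15–0.185, which confirms the hidden ridge. Two crests are passed, so I'll go to 0.61 (middle of the third notch).

Run:
```python
from h import *
swing(.48,.61,.19,.0385); sleep(.5); rep(ang()); print(state()['grip_force'])
snap('top','t7',(240,120,400,240),5)
snap('scene','s7',(240,110,440,260),4)
```

```text
0.502 0.498 8.0 -4.6
0.523 0.52 4.7 -4.9
0.545 0.543 4.0 -4.6
0.567 0.565 4.4 -5.5
0.588 0.589 -0.1 -4.6
0.61 0.609 3.1 -5.5
0.6080051645568122 t 36.33 p [ 0.501  -0.1248  0.0385] j [ -96.4 -143.7] F [ 6.   2.2 -3.8] w 0.0163
49.95041906833649
```

View pics/s7.png

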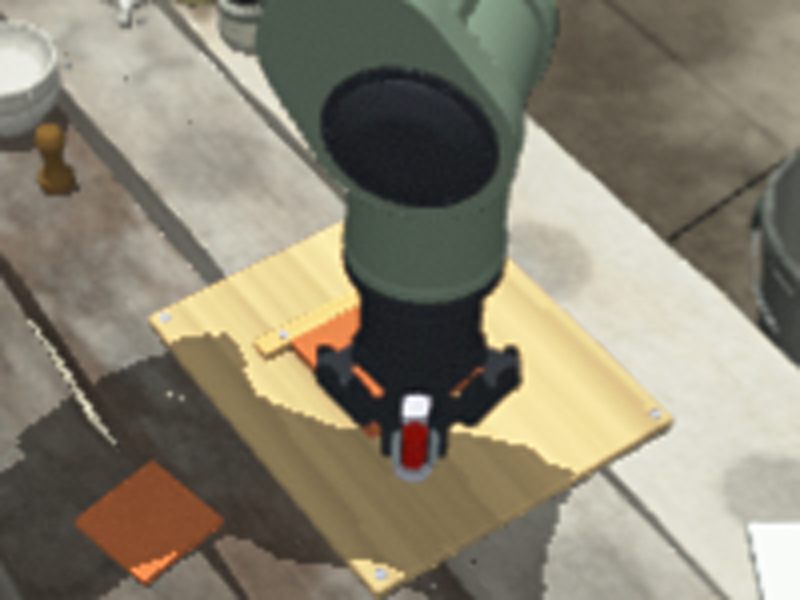

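View pics/t7.png

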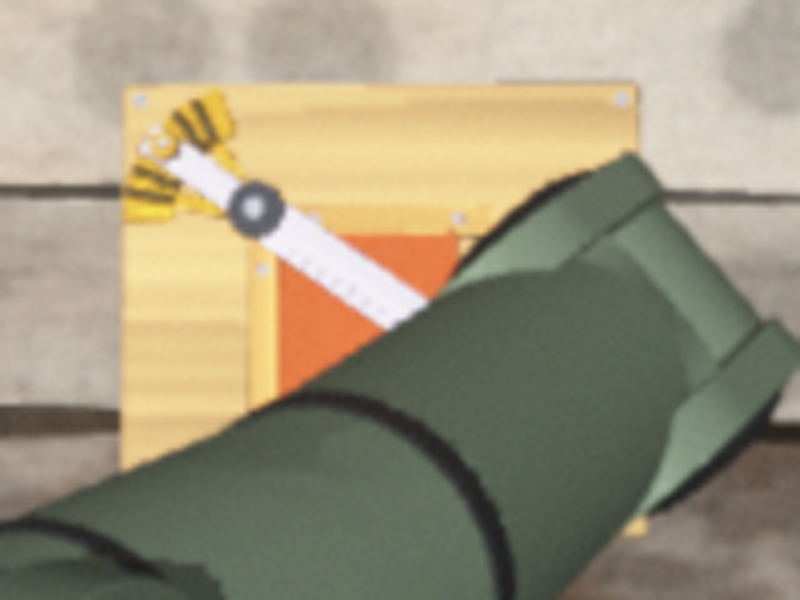

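The top view shows the tile flush in the corner. Two ridges show on each side of the tail cap (about (150,180) and (195,120)), so the ball sits between the third and fourth ridges. The third force peak was felt and has dropped off, so I'm handing in.

Run:
```python
from h import *
print(job_done())
```

```text
the job is handed in; nothing more can be done
None
```

I pushed the tile square and flush into the fence corner, then swung the straightedge three clicks. I handed the job in after about 36 s with the knob still gripped in the third notch; the jar, stamp and cup were never touched.

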